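# Find and release the latched watering key

### The job

One of the four keys on the drip-watering valve box has been left latched down, so its line is still running, but the worn keys stand at uneven heights and it cannot be told by looking. Tap the keys lightly with a fingertip to find the one that does not give, then press that key firmly down until its catch lets go, and let it spring up. Do not press any of the other keys more than a light tap (5 mm in would switch its line on), leave the things lying around where they are, pick nothing up, and finish with the hand clear.

Things in the scene. Friction and masses are not known exactly. Their poses are not given: they have to be found in the camera images.
- valve_box: grey plastic drip-watering valve box fixed to the bench, 150 (x) by 250 (y) by 50 mm high; origin at the centre of its underside, z up. The row of four keys runs along its y axis, 25 mm to the -x side of its centre; loose things stand on the flat deck on its +x side, rising no more than 40 mm above the deck. Small black pipe stubs stick out of its +x face
- place_1 (a point): fixed point over the middle of the first key place of the box, at its +y end, 80 mm above the bench. Four identical white push keys stand in one row at place_1 to place_4: flat cap 36 mm (box x) by 30 mm (along the row), 52 mm apart. The cap tops lie 0 to 6 mm below these points at the start
- place_2 (a point): the same for the second key place. A key that is not latched is held up against a stop by a spring; it gives way above 1.5 N, 1 mm per further newton, and comes back when let go. The stops are worn, so such keys stand with their tops anywhere 0 to 6 mm below the points place_1 to place_4, and looks do not tell which key is latched
- place_3 (a point): the same for the third key place. The latched key stands on a catch with its top 6 mm below its place point and does not give below about 7 N; pressed harder it goes down 1 mm per newton
- place_4 (a point): the same for the fourth key place, at the -y end. The latched key's catch lets go 6 mm further down (top 12 mm below its place point, about 14 N); then, when the finger leaves, it springs up until its top is at its place point. All keys bottom out 15 mm below their place points
- key_a (a joint): how far (m) key a is down from its own upper stop: 0 fully up, grows as it is pressed. The letters of the keys tell nothing of their places in the row, which change each time
- key_b (a joint): the same for key b
- key_c (a joint): the same for key c
- key_d (a joint): the same for key d
- awl: awl with wooden handle, 162 mm long, lying in front of the box (-x side) along its local x; origin under the handle's middle; a bystander
- tweezers: steel tweezers, 120 mm long, lying beside the box; origin under the middle; a bystander
- funnel: blue silicone funnel standing mouth down beside the box, 74 mm wide, 68 mm high; origin under its centre; a bystander
- dish: small glass dish, 54 mm wide, 20 mm high, on the box's deck behind the keys; origin under its centre; a bystander
- tee: black plastic pipe tee, 50 mm wide, 38 mm high, on the box's deck behind the keys; origin under its centre; a bystander

How it is judged (in metres and radians):
On the way:
1. the latched key is pressed down past its catch (value of joint key_c above 0.0115 m), for 0.05 s.
At the end, for the whole second after the job is handed in: the key that was latched is released and stands fully up (within 2 mm of its upper stop), and the other three stand where they stood (within 1.5 mm) (value of joint key_c below 0.002 m and value of joint each of key_a, key_b, key_d below 0.0015 m); the robot touches nothing.
It fails at once if a key that was not latched is pressed 5 mm or more from where it stood (value of joint any of key_a, key_b, key_d above 0.005 m).
It fails at once if a bystander is lifted or shifted by more than 20 mm (distance of any of awl, tweezers, funnel, dish, tee from where it was at the start of the episode above 0.02 m).
It also fails if it takes over 48 s, if anything falls off the work surface, if the arm or the gripper's body presses on something with over 40 N, if the wrist force passes 120 N, or if a joint passes its speed limit or range.

### The arm

A 6-joint arm with a two-finger parallel gripper is mounted at the origin on the work surface. World frame = base frame: x ahead of the robot, y to its left, z up, the work surface at z = 0. Lengths are in m, angles in degrees, forces in N, time in s.
With the tool pointing down it reaches from about 0.35 to 0.925 m from the base axis. Payload 6.4 kg.
Tool frame: the origin (TCP) lies on the mounting face of the last link; the fingertips stand 173 mm ahead of it and the grasp point (between the pads) lies 155 mm ahead of it; x points along the fingers, y is the direction in which the jaws open and shut, and the axes are right-handed (so a half turn about x gives the same grasp; the last joint's range is limited). The gripper opens to 85 mm and grips with 20 to 120 N. Pads are 22 mm wide; open, the fingers measure 114 mm over their backs; the gripper's body (76 mm by 85 mm) begins 54 mm behind the grasp point. The pads swing forward as they close: fully open they stand 13 mm farther back than shut.
Start: joints at [60.155, 14.043, 89.255, -0, 76.702, -9.975], TCP at [0.221, 0.611, 0.405] pointing down, gripper open.
Joint ranges: [-179.41, 179.41], [-58.25, 129.5], [7.25, 145.43], [-54.29, 234.29], [11.92, 165.04], [-157.13, 157.13]. Speed limits (degrees/s): [147.25, 147.25, 180, 180, 180, 180].

### API

Orientations are given as [roll, pitch, yaw] about the fixed x, y, z axes, in that order (R = Rz(yaw) Ry(pitch) Rx(roll)).
In Python, from station import arm gives the robot as it stands.
- The arm moves only by the shell command python3 -m inch 'ROWS' [FORCE]. ROWS is JSON, a list of rows, each an object of numbers: "x", "y", "z": the shift along the tool's x, y, z in cm; "rx", "ry", "rz": the turn, a rotation vector about the tool's x, y, z in degrees; "grip": the finger opening in cm, from 0 to 8.54. In form: [{"x": .., "y": .., "z": .., "rx": .., "ry": .., "rz": .., "grip": ..}, ...]. A call has 1 to 8 rows; each row shifts and turns the commanded pose from where the row before left it, along the tool's axes as they then stand; what a row does not reach is not made up. A row lasts 1/10 s, in which the tool goes at most 50 mm and 8.59 degrees, less where a joint would pass 70% of its speed; a pose out of reach is approached as far as the arm can. A call with a gripper value outside its range is refused whole. The fingers move at their own pace and stop on an object; FORCE is the grip in N (left out, the last holds). Time passes only in rows, so rows that do not move let the fingers close. It gives the time, the measured TCP pose, the force and the opening at its end, in the units of the state.
- arm.read_state(): the state, without advancing time (a new reading comes with each control period).
- arm.grab_frame(name): name is "scene" or "top" or "wrist"; returns the picture (384x512x3 uint8, red, green, blue); there is no depth.
- arm.calibration(name): a dict with "fovy" (degrees; the focal length in pixels is half the picture's height over the tangent of half this angle, whatever the lens; pixels are square), "cx", "cy" (the principal point, pixels), "rvec" (rotation vector, rad) and "tvec" (3), from world to camera coordinates, as OpenCV has them; the wrist camera has in their place "hand_eye" (4x4, takes a point from camera to tool coordinates, whose origin is the TCP and whose axes are the tool frame's). Camera axes: x right, y down, z forward; pixel columns grow to the right and rows downward; lengths in m; the calibration is good to about 2 mm. A picture is of the moment at which its call begins: read the wrist's pose just before it. calibration takes no time and is no camera call.
- arm.sign_off(): hands the job in, once; it reports no verdict.
The state is a dict: "time_s": time; "joints": joint angles; "qd": joint speeds; "effort": joint torques, N m; "ee_pos": TCP position; "orientation": TCP orientation; "ft_force": force on the tool from outside, world axes, zero at the start; "moment": the same for the moment, N m; "width": opening from 0.0 (shut) to 1.0 (fully open).
Only numpy, scipy, OpenCV 4.12 (cv2) and the standard library are available. Lean on these libraries where they do the work, as an engineer would, in place of code of your own. Each camera call takes 0.05 s, during which the arm holds its last target.

## Working session

There is one attempt and no reset: what is moved stays moved. The work goes in short steps, Python scripts to look and compute and a shell command to move; the robot and the scene stay as the last step left them, time stands still between calls to the robot, and variables do not carry over. Pictures are saved under pics/ and viewed, and the job is handed in when it is done.

```bash
ls; mkdir -p pics
python3 - <<'E'
from station import arm
import cv2
s=arm.read_state(); print({k:s[k] for k in s})
for n in ("scene","top","wrist"):
    print(n,arm.calibration(n))
    cv2.imwrite(f"pics/{n}0.png",arm.grab_frame(n)[:,:,::-1])
E
```

```text
pics
{'time_s': 0.0, 'joints': array([ 6.01531354e+01,  1.40838968e+01,  8.93248314e+01,  6.45373178e-04,
        7.67021065e+01, -9.97422000e+00]), 'qd': array([-1.46863038e-02, -5.58552826e-05,  5.58125027e-02,  1.17391983e-02,
       -1.70365694e-01, -1.61024465e-02]), 'effort': array([-1.89990395e-03, -4.29497230e+01, -3.26137877e+01, -2.18529776e-04,
        5.31618673e-03, -9.47668866e-06]), 'ee_pos': array([0.22082335, 0.61109899, 0.40358323]), 'orientation': array([-100.29874667,   89.88916351, -120.17154037]), 'ft_force': array([ 0.2000426 , -1.15504604,  0.07646399]), 'moment': array([-0.00981779,  0.05342978,  0.02433017]), 'width': 1.0010797903631776}
scene {'fovy': 49.41899866448322, 'cx': 252.07141024778508, 'cy': 193.1189432553475, 'rvec': array([ 1.6600975 ,  1.9283032 , -0.75286513]), 'tvec': array([ 0.05705969, -0.34519442,  1.34677932])}
top {'fovy': 54.82294078371177, 'cx': 257.6193335925334, 'cy': 191.7325855863204, 'rvec': array([ 2.13436578, -2.11868992,  0.1817648 ]), 'tvec': array([0.03283123, 0.56968851, 0.6595602 ])}
wrist {'fovy': 69.10610675006916, 'cx': 252.8014825486731, 'cy': 189.7615719170729, 'hand_eye': array([[ 1.15965411e-03, -2.69564905e-01,  9.62981525e-01,
         3.20746439e-02],
       [ 9.99999273e-01,  6.30628996e-04, -1.02770178e-03,
         1.30698783e-03],
       [-3.30251740e-04,  9.62982017e-01,  2.69565441e-01,
        -6.79365404e-02],
       [ 0.00000000e+00,  0.00000000e+00,  0.00000000e+00,
         1.00000000e+00]])}
```

View pics/scene0.png

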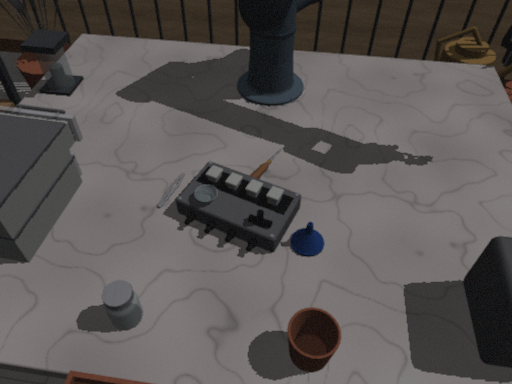

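View pics/top0.png

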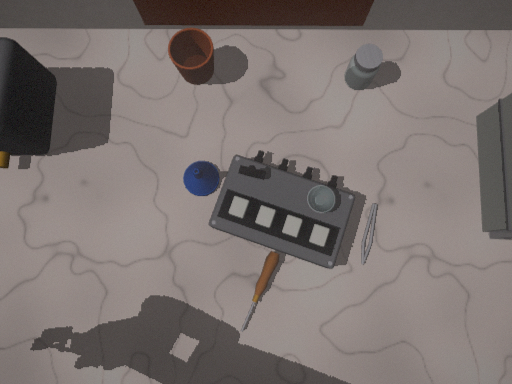

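View pics/wrist0.png

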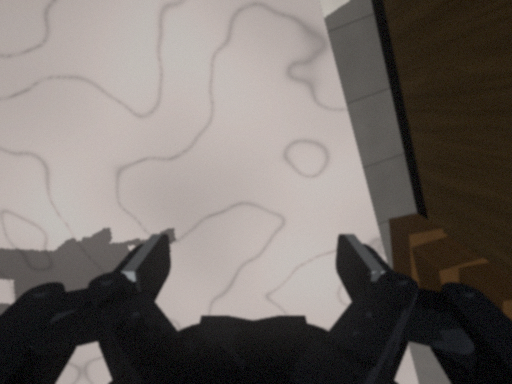

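The top view shows the grey box with white keys at about (238,207), (265,216), (291,226) and (319,235). The dish is at (321,199), the tee at (253,172), the funnel at (201,178), the awl at (265,280) and the tweezers at (369,235). The wrist view shows only the bench. Next I measure the keys.

```bash
cat > h.py <<'E'
import numpy as np, cv2
from scipy.spatial.transform import Rotation as R
from station import arm
def cam(n):
    c=arm.calibration(n); f=192/np.tan(np.radians(c['fovy']/2))
    K=np.array([[f,0,c['cx']],[0,f,c['cy']],[0,0,1]])
    return c,K
def ray(n,uv,st=None):
    c,K=cam(n); d=np.linalg.inv(K)@np.array([*uv,1.])
    if n=='wrist':
        T=c['hand_eye']; Rt=R.from_euler('xyz',st['orientation'],degrees=True).as_matrix()
        return Rt@T[:3,3]+st['ee_pos'], Rt@(T[:3,:3]@d)
    Rm=cv2.Rodrigues(c['rvec'])[0]
    return -Rm.T@c['tvec'], Rm.T@d
def onz(n,uv,z,st=None):
    o,d=ray(n,uv,st); return o+d*(z-o[2])/d[2]
def tri(r1,r2):
    (o1,d1),(o2,d2)=r1,r2
    A=np.stack([d1,-d2],1); t=np.linalg.lstsq(A,o2-o1,rcond=None)[0]
    p,q=o1+t[0]*d1,o2+t[1]*d2
    return (p+q)/2,np.linalg.norm(p-q)
def white(img,thr,amin,amax,roi):
    m=(img.min(2)>thr).astype(np.uint8); z=np.zeros_like(m); x0,y0,x1,y1=roi; z[y0:y1,x0:x1]=m[y0:y1,x0:x1]
    n,l,s,c=cv2.connectedComponentsWithStats(z)
    return [(c[i],s[i]) for i in range(1,n) if amin<s[i,4]<amax]
E
python3 - <<'E'
from h import *
t=cv2.imread('pics/top0.png'); s=cv2.imread('pics/scene0.png')
a=sorted([c for c,_ in white(t,140,120,500,(212,185,345,255))],key=lambda c:c[0])
b=sorted([c for c,_ in white(s,120,60,500,(195,160,295,212))],key=lambda c:-c[0])
print(a,b)
for i,p in enumerate(a): print(onz('top',p,.077).round(4))
if len(a)==len(b)==4:
  for p,q in zip(a,b): print(tri(ray('top',p),ray('scene',q)))
E
```

```text
[array([237.85267857, 206.6875    ]), array([264.71491228, 216.28508772]), array([291.6212766 , 225.70638298]), array([318.74683544, 235.24472574])] []
[0.5366 0.0729 0.077 ]
[0.5193 0.0236 0.077 ]
[ 0.5025 -0.0253  0.077 ]
[ 0.4857 -0.0741  0.077 ]
```

```bash
cat >> h.py <<'E'
def goto(target,jaw=None,down=True):
    "shift (cm, tool axes) of fingertip-> target world; turn rotvec to make x down and y along jaw"
    st=arm.read_state(); Rt=R.from_euler('xyz',st['orientation'],degrees=True).as_matrix()
    d=np.array(target)-(st['ee_pos']+Rt@[0.173,0,0])
    print('tip',(st['ee_pos']+Rt@[0.173,0,0]).round(4),'shift cm',(Rt.T@d*100).round(2),'F',st['ft_force'].round(2),'w',round(st['width'],3),'t',st['time_s'])
    if jaw is not None:
        x=np.array([0,0,-1.]); y=np.array(jaw); y=y/np.linalg.norm(y)
        if y@Rt[:,1]<0: y=-y
        G=np.stack([x,y,np.cross(x,y)],1)
        print('turn deg',np.degrees(R.from_matrix(Rt.T@G).as_rotvec()).round(2))
    print('axes',Rt.round(3).tolist(),'q',st['joints'].round(1))
E
python3 - <<'E'
from h import *
row=[.327,.945,0]
goto([.511,-.0007,.2],row)
goto([.511,-.0007,.2],[.945,-.327,0])
for n,p,z in (('tee',(253,172),.07),('dish',(321,199),.06),('funnel',(201,178),.03),('awl',(265,280),.01),('tweez',(369,235),0),('c1',(238,159),.05),('c2',(352,197),.05),('c3',(332,264),.05),('c4',(212,223),.05)): print(n,onz('top',p,z).round(3))
E
```

```text
tip [0.2207 0.6109 0.2308] shift cm [  3.14 -47.65  48.09] F [-0.05 -0.27  0.  ] w 0.998 t 0.15
turn deg [-0.78 -0.01  0.08]
axes [[-0.001, 0.34, 0.94], [-0.001, 0.94, -0.34], [-1.0, -0.001, -0.0]] q [ 60.2  14.1  89.3  -0.   76.7 -10. ]
tip [0.2207 0.6109 0.2308] shift cm [  3.14 -47.65  48.09] F [-0.05 -0.27  0.  ] w 0.998 t 0.15
turn deg [8.922e+01 5.000e-02 8.000e-02]
axes [[-0.001, 0.34, 0.94], [-0.001, 0.94, -0.34], [-1.0, -0.001, -0.0]] q [ 60.2  14.1  89.3  -0.   76.7 -10. ]
tee [0.604 0.046 0.07 ]
dish [ 0.555 -0.083  0.06 ]
funnel [0.6  0.15 0.03]
awl [0.402 0.022 0.01 ]
tweez [ 0.492 -0.187  0.   ]
c1 [0.634 0.076 0.05 ]
c2 [ 0.561 -0.143  0.05 ]
c3 [ 0.434 -0.102  0.05 ]
c4 [0.509 0.123 0.05 ]
```

```bash
python3 -m inch '[{"y":-3,"z":3,"grip":0},{"y":-3,"z":3,"grip":0},{"y":-3,"z":3},{"y":-3,"z":3},{"y":-3,"z":3},{"y":-3,"z":3},{"y":-3,"z":3},{"y":-3,"z":3}]' 20; python3 -m inch '[{"y":-3,"z":3},{"y":-3,"z":3},{"y":-3,"z":3},{"y":-3,"z":3},{"y":-3,"z":3},{"y":-3,"z":3},{"y":-3,"z":3},{"x":0}]'
python3 - <<'E'
from h import *
goto([.511,-.0007,.2],[.327,.945,0])
cv2.imwrite("pics/wrist1.png",arm.grab_frame('wrist')[:,:,::-1])
E
```

```text
tip [0.2207 0.6109 0.2308] shift cm [  3.14 -47.65  48.09] F [-0.05 -0.27  0.  ] w 0.998 t 0.15
turn deg [-0.78 -0.01  0.08]
axes [[-0.001, 0.34, 0.94], [-0.001, 0.94, -0.34], [-1.0, -0.001, -0.0]] q [ 60.2  14.1  89.3  -0.   76.7 -10. ]invalid input
invalid input
```

View pics/wrist1.png

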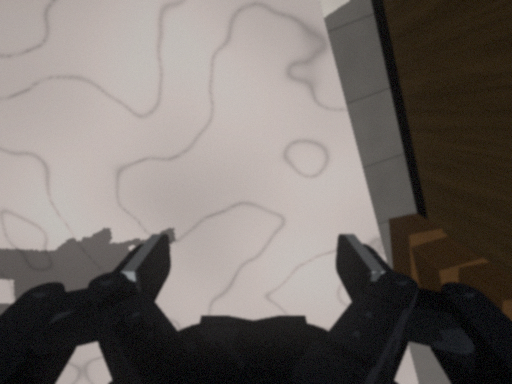

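Both move calls were rejected as "invalid input", so the arm has not moved and the view is unchanged. All rows may need every field, so I'll try one full row.

```bash
python3 -m inch '[{"x":0,"y":-3,"z":3,"rx":0,"ry":0,"rz":0,"grip":0}]' 20
```

```text
time_s: 0.3
ee_pos: [0.2378, 0.5744, 0.4041]
orientation: [146.3, 89.9, 126.7]
ft_force: [0.8, -0.1, -0.1]
width: 0.857
```

```bash
python3 -m inch '[{"x":0,"y":-3,"z":3,"rx":0,"ry":0,"rz":0,"grip":0},{"x":0,"y":-3,"z":3,"rx":0,"ry":0,"rz":0,"grip":0},{"x":0,"y":-3,"z":3,"rx":0,"ry":0,"rz":0,"grip":0},{"x":0,"y":-3,"z":3,"rx":0,"ry":0,"rz":0,"grip":0},{"x":0,"y":-3,"z":3,"rx":0,"ry":0,"rz":0,"grip":0},{"x":0,"y":-3,"z":3,"rx":0,"ry":0,"rz":0,"grip":0},{"x":0,"y":-3,"z":3,"rx":0,"ry":0,"rz":0,"grip":0},{"x":0,"y":-3,"z":3,"rx":0,"ry":0,"rz":0,"grip":0}]' 20; python3 -m inch '[{"x":0,"y":-3,"z":3,"rx":0,"ry":0,"rz":0,"grip":0},{"x":0,"y":-3,"z":3,"rx":0,"ry":0,"rz":0,"grip":0},{"x":0,"y":-3,"z":3,"rx":0,"ry":0,"rz":0,"grip":0},{"x":0,"y":-3,"z":3,"rx":0,"ry":0,"rz":0,"grip":0},{"x":0,"y":-3,"z":3,"rx":0,"ry":0,"rz":0,"grip":0},{"x":0,"y":-2,"z":2,"rx":0,"ry":0,"rz":0,"grip":0},{"x":0,"y":0,"z":0,"rx":0,"ry":0,"rz":0,"grip":0},{"x":0,"y":0,"z":0,"rx":0,"ry":0,"rz":0,"grip":0}]'
python3 - <<'E'
from h import *
goto([.511,-.0007,.2],[.327,.945,0])
cv2.imwrite("pics/wrist2.png",arm.grab_frame('wrist')[:,:,::-1])
E
```

```text
time_s: 1.1
ee_pos: [0.3833, 0.264, 0.4047]
orientation: [36.0, 90.0, 16.2]
ft_force: [0.7, 0.6, -0.9]
width: 0.002
time_s: 1.9
ee_pos: [0.4852, 0.0476, 0.4044]
orientation: [171.4, 90.0, 151.5]
ft_force: [0.1, -0.3, 0.0]
width: 0.002
tip [0.485  0.0477 0.2314] shift cm [ 3.14 -3.67  4.09] F [ 0.09 -0.32  0.03] w 0.002 t 1.9
turn deg [-0.86 -0.04 -0.01]
axes [[-0.001, 0.341, 0.94], [0.0, 0.94, -0.341], [-1.0, 0.0, -0.001]] q [ -7.7  -8.3 112.5   0.   75.9 -77.8]
```

View pics/wrist2.png

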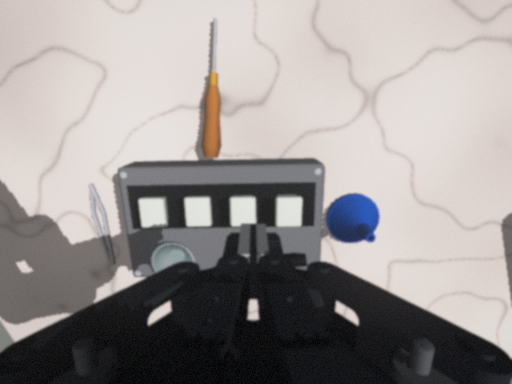

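The wrist view shows the keys clear of the hand at about (153,212), (198,211), (243,211) and (289,211). The shut fingertips are at (255,230), the awl at (212,110) and the funnel at (352,217).

Run:
```python
from h import *
t=cv2.imread('pics/top0.png'); w=cv2.imread('pics/wrist2.png')
a=sorted([c for c,_ in white(t,140,120,500,(212,185,345,255))],key=lambda c:c[0])
r=white(w,190,300,1500,(130,185,315,240)); r=sorted(r,key=lambda c:-c[0][0])
st=arm.read_state()
for i,((p,s),q) in enumerate(zip(r,a)):
    P,e=tri(ray('wrist',p,st),ray('top',q))
    print(i+1,p.round(1),s,onz('wrist',p,.077,st).round(4),onz('top',q,.077).round(4),P.round(4),round(e,4))
```

```text
1 [289.1 211.4] [277 198  25  28 650] [0.5365 0.0741 0.077 ] [0.5366 0.0729 0.077 ] [0.5369 0.0735 0.0756] 0.0012
2 [242.5 210.4] [231 198  24  28 607] [0.5177 0.0253 0.077 ] [0.5193 0.0236 0.077 ] [0.5204 0.0236 0.0681] 0.0005
3 [197.5 211.4] [185 198  26  28 645] [ 0.5015 -0.0227  0.077 ] [ 0.5025 -0.0253  0.077 ] [ 0.5036 -0.0258  0.0682] 0.0008
4 [151.8 211.5] [139 199  26  28 609] [ 0.4843 -0.0712  0.077 ] [ 0.4857 -0.0741  0.077 ] [ 0.4862 -0.0756  0.0679] 0.0
```

```bash
python3 -m inch '[{"x":1,"y":2.1,"z":2,"rx":0,"ry":0,"rz":0,"grip":0},{"x":2,"y":2.1,"z":2,"rx":0,"ry":0,"rz":0,"grip":0},{"x":3,"y":0,"z":0,"rx":0,"ry":0,"rz":0,"grip":0},{"x":3,"y":0,"z":0,"rx":0,"ry":0,"rz":0,"grip":0},{"x":2.5,"y":0,"z":0,"rx":0,"ry":0,"rz":0,"grip":0},{"x":1.5,"y":0,"z":0,"rx":0,"ry":0,"rz":0,"grip":0},{"x":0,"y":0,"z":0,"rx":0,"ry":0,"rz":0,"grip":0},{"x":0,"y":0,"z":0,"rx":0,"ry":0,"rz":0,"grip":0}]'
python3 - <<'E'
from h import *
goto([.5366,.0735,.09])
cv2.imwrite("pics/wrist3.png",arm.grab_frame('wrist')[:,:,::-1])
cv2.imwrite("pics/scene3.png",cv2.resize(arm.grab_frame('scene')[130:280,150:350,::-1],None,fx=3,fy=3))
E
```

```text
time_s: 2.75
ee_pos: [0.5373, 0.0744, 0.2756]
orientation: [17.5, 89.9, -2.3]
ft_force: [0.8, -0.7, 0.5]
width: -0.001
tip [0.5375 0.0744 0.1026] shift cm [ 1.26 -0.11 -0.06] F [ 0.85 -0.74  0.55] w -0.001 t 2.75
axes [[0.001, 0.339, 0.941], [-0.0, 0.941, -0.339], [-1.0, 0.0, 0.001]] q [ -4.1   8.8 110.    0.   61.1 -74.3]
```

View pics/wrist3.png

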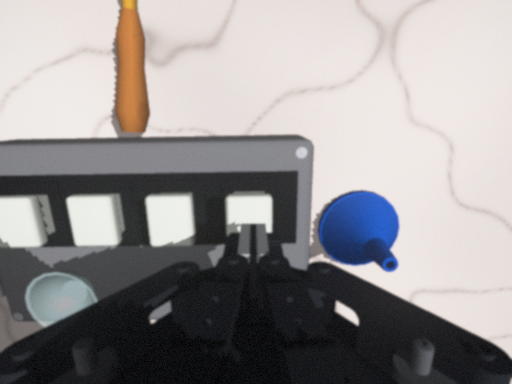

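View pics/scene3.png

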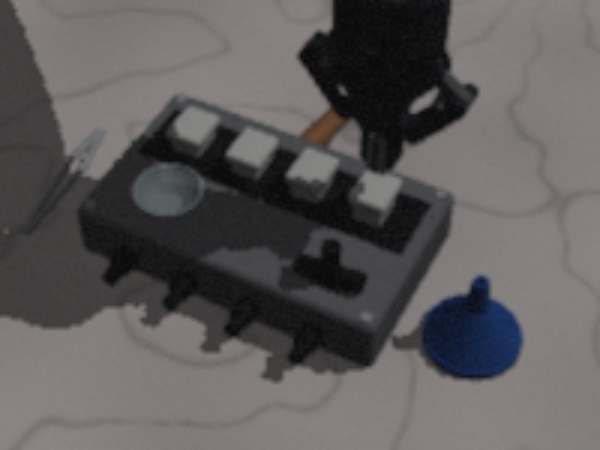

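The wrist view shows the fingertip at (253,228) over the first key at (248,210). The scene view confirms it is above that key and clear of the tee. Now I descend in small steps and watch the force.

```bash
python3 -m inch '[{"x":1,"y":-0.1,"z":-0.05,"rx":0,"ry":0,"rz":0,"grip":0},{"x":0.7,"y":0,"z":0,"rx":0,"ry":0,"rz":0,"grip":0},{"x":0,"y":0,"z":0,"rx":0,"ry":0,"rz":0,"grip":0},{"x":0,"y":0,"z":0,"rx":0,"ry":0,"rz":0,"grip":0}]'
python3 -m inch '[{"x":0,"y":0,"z":0,"rx":0,"ry":0,"rz":0,"grip":0}]'
for i in 1; do python3 -m inch '[{"x":0.2,"y":0,"z":0,"rx":0,"ry":0,"rz":0,"grip":0},{"x":0,"y":0,"z":0,"rx":0,"ry":0,"rz":0,"grip":0}]';  done
```

```text
time_s: 3.25
ee_pos: [0.5361, 0.073, 0.2573]
orientation: [-166.6, 90.0, 173.5]
ft_force: [0.5, 0.5, -0.2]
width: 0.0
time_s: 3.35
ee_pos: [0.5364, 0.073, 0.2578]
orientation: [16.9, 90.0, -3.0]
ft_force: [0.1, 0.7, -0.1]
width: 0.005
time_s: 3.55
ee_pos: [0.5362, 0.0731, 0.2556]
orientation: [-166.8, 90.0, 173.3]
ft_force: [0.3, 0.6, 0.2]
width: -0.0
```

```bash
python3 -m inch '[{"x":0.1,"y":0,"z":0,"rx":0,"ry":0,"rz":0,"grip":0},{"x":0,"y":0,"z":0,"rx":0,"ry":0,"rz":0,"grip":0}]'
python3 -m inch '[{"x":0.1,"y":0,"z":0,"rx":0,"ry":0,"rz":0,"grip":0},{"x":0,"y":0,"z":0,"rx":0,"ry":0,"rz":0,"grip":0}]'
```

```text
time_s: 3.75
ee_pos: [0.5362, 0.0731, 0.2546]
orientation: [-152.2, 90.0, -172.0]
ft_force: [-0.8, 0.1, 0.7]
width: 0.004
time_s: 3.95
ee_pos: [0.5362, 0.0731, 0.2536]
orientation: [-157.0, 90.0, -176.8]
ft_force: [0.3, -0.0, 0.3]
width: -0.002
```

```bash
python3 -m inch '[{"x":0.1,"y":0,"z":0,"rx":0,"ry":0,"rz":0,"grip":0},{"x":0,"y":0,"z":0,"rx":0,"ry":0,"rz":0,"grip":0}]'
python3 -m inch '[{"x":0.1,"y":0,"z":0,"rx":0,"ry":0,"rz":0,"grip":0},{"x":0,"y":0,"z":0,"rx":0,"ry":0,"rz":0,"grip":0}]'
```

```text
time_s: 4.15
ee_pos: [0.5362, 0.0731, 0.2525]
orientation: [-162.0, 90.0, 178.2]
ft_force: [0.7, -0.7, 0.1]
width: -0.002
time_s: 4.35
ee_pos: [0.5363, 0.0731, 0.2518]
orientation: [-173.7, 90.0, 166.4]
ft_force: [-1.6, -0.1, 1.4]
width: 0.0
```

```bash
python3 -m inch '[{"x":0.1,"y":0,"z":0,"rx":0,"ry":0,"rz":0,"grip":0},{"x":0,"y":0,"z":0,"rx":0,"ry":0,"rz":0,"grip":0}]'
```

```text
time_s: 4.55
ee_pos: [0.5363, 0.0731, 0.2508]
orientation: [29.0, 90.0, 9.2]
ft_force: [-1.8, 0.2, 2.6]
width: 0.003
```

```bash
python3 -m inch '[{"x":0.1,"y":0,"z":0,"rx":0,"ry":0,"rz":0,"grip":0},{"x":0,"y":0,"z":0,"rx":0,"ry":0,"rz":0,"grip":0}]'
```

```text
time_s: 4.75
ee_pos: [0.5363, 0.0731, 0.2498]
orientation: [33.0, 90.0, 13.1]
ft_force: [-1.6, 0.1, 4.5]
width: -0.002
```

Key 1 was contacted at about 79 mm and gave smoothly by 2 mm, with force going 1.4, 2.6, 4.5 N. It is not latched, so I move on to key 2.

```bash
python3 -m inch '[{"x":-1,"y":0,"z":0,"rx":0,"ry":0,"rz":0,"grip":0},{"x":-1,"y":-1.2,"z":0,"rx":0,"ry":0,"rz":0,"grip":0},{"x":0,"y":-2,"z":0,"rx":0,"ry":0,"rz":0,"grip":0},{"x":0.5,"y":-2,"z":0,"rx":0,"ry":0,"rz":0,"grip":0},{"x":1,"y":0,"z":0,"rx":0,"ry":0,"rz":0,"grip":0},{"x":0,"y":0,"z":0,"rx":0,"ry":0,"rz":0,"grip":0},{"x":0,"y":0,"z":0,"rx":0,"ry":0,"rz":0,"grip":0}]'
```

```text
time_s: 5.45
ee_pos: [0.5186, 0.0244, 0.2546]
orientation: [172.1, 90.0, 152.2]
ft_force: [0.3, -0.0, -0.0]
width: 0.001
```

```bash
python3 -m inch '[{"x":0.2,"y":0,"z":0,"rx":0,"ry":0,"rz":0,"grip":0},{"x":0,"y":0,"z":0,"rx":0,"ry":0,"rz":0,"grip":0}]'
python3 -m inch '[{"x":0.1,"y":0,"z":0,"rx":0,"ry":0,"rz":0,"grip":0},{"x":0,"y":0,"z":0,"rx":0,"ry":0,"rz":0,"grip":0}]'
python3 -m inch '[{"x":0.1,"y":0,"z":0,"rx":0,"ry":0,"rz":0,"grip":0},{"x":0,"y":0,"z":0,"rx":0,"ry":0,"rz":0,"grip":0}]'
```

```text
time_s: 5.65
ee_pos: [0.5187, 0.0246, 0.2527]
orientation: [-178.5, 90.0, 161.6]
ft_force: [0.6, -0.0, -0.3]
width: 0.002
time_s: 5.85
ee_pos: [0.5186, 0.0244, 0.2516]
orientation: [178.4, 90.0, 158.5]
ft_force: [0.3, -0.1, -0.1]
width: -0.001
time_s: 6.05
ee_pos: [0.5186, 0.0242, 0.2506]
orientation: [-167.5, 90.0, 172.6]
ft_force: [-0.3, -0.4, -0.3]
width: -0.002
```

```bash
python3 -m inch '[{"x":0.1,"y":0,"z":0,"rx":0,"ry":0,"rz":0,"grip":0},{"x":0,"y":0,"z":0,"rx":0,"ry":0,"rz":0,"grip":0}]'
python3 -m inch '[{"x":0.1,"y":0,"z":0,"rx":0,"ry":0,"rz":0,"grip":0},{"x":0,"y":0,"z":0,"rx":0,"ry":0,"rz":0,"grip":0}]'
```

```text
time_s: 6.25
ee_pos: [0.5185, 0.0242, 0.2495]
orientation: [-168.0, 90.0, 172.1]
ft_force: [0.3, -0.9, -0.4]
width: -0.004
time_s: 6.45
ee_pos: [0.5186, 0.0242, 0.2488]
orientation: [-136.5, 90.0, -156.4]
ft_force: [-0.6, 0.2, 0.8]
width: 0.0
```

```bash
python3 -m inch '[{"x":0.1,"y":0,"z":0,"rx":0,"ry":0,"rz":0,"grip":0},{"x":0,"y":0,"z":0,"rx":0,"ry":0,"rz":0,"grip":0}]'
```

```text
time_s: 6.65
ee_pos: [0.5186, 0.0242, 0.2478]
orientation: [-61.4, 90.0, -81.3]
ft_force: [-0.9, -0.5, 3.0]
width: -0.0
```

```bash
python3 -m inch '[{"x":0.1,"y":0,"z":0,"rx":0,"ry":0,"rz":0,"grip":0},{"x":0,"y":0,"z":0,"rx":0,"ry":0,"rz":0,"grip":0}]'
```

```text
time_s: 6.85
ee_pos: [0.5186, 0.0242, 0.2468]
orientation: [-1.2, 90.0, -21.1]
ft_force: [-0.9, 0.3, 3.9]
width: -0.002
```

Key 2 made contact at about 76 mm and also gave, reaching 3.9 N about 2 mm in. It is not latched. On to key 3.

```bash
python3 -m inch '[{"x":-1,"y":0,"z":0,"rx":0,"ry":0,"rz":0,"grip":0},{"x":-1,"y":-1.2,"z":0,"rx":0,"ry":0,"rz":0,"grip":0},{"x":0,"y":-2,"z":0,"rx":0,"ry":0,"rz":0,"grip":0},{"x":0.2,"y":-2,"z":0,"rx":0,"ry":0,"rz":0,"grip":0},{"x":0.9,"y":0,"z":0,"rx":0,"ry":0,"rz":0,"grip":0},{"x":0,"y":0,"z":0,"rx":0,"ry":0,"rz":0,"grip":0},{"x":0,"y":0,"z":0,"rx":0,"ry":0,"rz":0,"grip":0}]'
python3 -m inch '[{"x":0.1,"y":0,"z":0,"rx":0,"ry":0,"rz":0,"grip":0},{"x":0,"y":0,"z":0,"rx":0,"ry":0,"rz":0,"grip":0}]'
```

```text
time_s: 7.55
ee_pos: [0.5008, -0.0245, 0.2555]
orientation: [171.4, 90.0, 151.5]
ft_force: [-0.3, -0.2, 0.3]
width: -0.002
time_s: 7.75
ee_pos: [0.5011, -0.0243, 0.2548]
orientation: [8.2, 90.0, -11.7]
ft_force: [0.6, -0.1, -0.4]
width: 0.006
```

```bash
python3 -m inch '[{"x":0.1,"y":0,"z":0,"rx":0,"ry":0,"rz":0,"grip":0},{"x":0,"y":0,"z":0,"rx":0,"ry":0,"rz":0,"grip":0}]'
python3 -m inch '[{"x":0.1,"y":0,"z":0,"rx":0,"ry":0,"rz":0,"grip":0},{"x":0,"y":0,"z":0,"rx":0,"ry":0,"rz":0,"grip":0}]'
```

```text
time_s: 7.95
ee_pos: [0.5009, -0.0245, 0.2536]
orientation: [-173.2, 90.0, 166.9]
ft_force: [-0.0, 0.6, -0.4]
width: 0.002
time_s: 8.15
ee_pos: [0.5009, -0.0247, 0.2526]
orientation: [-173.8, 90.0, 166.4]
ft_force: [0.3, 0.5, -0.0]
width: -0.001
```

```bash
python3 -m inch '[{"x":0.1,"y":0,"z":0,"rx":0,"ry":0,"rz":0,"grip":0},{"x":0,"y":0,"z":0,"rx":0,"ry":0,"rz":0,"grip":0}]'
python3 -m inch '[{"x":0.1,"y":0,"z":0,"rx":0,"ry":0,"rz":0,"grip":0},{"x":0,"y":0,"z":0,"rx":0,"ry":0,"rz":0,"grip":0}]'
```

```text
time_s: 8.35
ee_pos: [0.5009, -0.0247, 0.2516]
orientation: [-176.4, 90.0, 163.8]
ft_force: [-0.4, -0.5, 0.5]
width: 0.001
time_s: 8.55
ee_pos: [0.5009, -0.0247, 0.2506]
orientation: [-166.3, 90.0, 173.9]
ft_force: [0.2, 0.4, 0.2]
width: 0.001
```

```bash
python3 -m inch '[{"x":0.1,"y":0,"z":0,"rx":0,"ry":0,"rz":0,"grip":0},{"x":0,"y":0,"z":0,"rx":0,"ry":0,"rz":0,"grip":0}]'
python3 -m inch '[{"x":0.1,"y":0,"z":0,"rx":0,"ry":0,"rz":0,"grip":0},{"x":0,"y":0,"z":0,"rx":0,"ry":0,"rz":0,"grip":0}]'
```

```text
time_s: 8.75
ee_pos: [0.5009, -0.0247, 0.2496]
orientation: [-171.8, 90.0, 168.4]
ft_force: [0.5, -0.8, 0.4]
width: -0.001
time_s: 8.95
ee_pos: [0.5009, -0.0247, 0.2486]
orientation: [-174.0, 90.0, 166.1]
ft_force: [0.1, -0.6, 0.2]
width: 0.001
```

```bash
python3 -m inch '[{"x":0.1,"y":0,"z":0,"rx":0,"ry":0,"rz":0,"grip":0},{"x":0,"y":0,"z":0,"rx":0,"ry":0,"rz":0,"grip":0}]'
```

```text
time_s: 9.15
ee_pos: [0.5009, -0.0247, 0.2475]
orientation: [-179.7, 90.0, 160.4]
ft_force: [0.1, -0.5, 0.7]
width: -0.003
```

```bash
python3 -m inch '[{"x":0.1,"y":0,"z":0,"rx":0,"ry":0,"rz":0,"grip":0},{"x":0,"y":0,"z":0,"rx":0,"ry":0,"rz":0,"grip":0}]'
```

```text
time_s: 9.35
ee_pos: [0.501, -0.0247, 0.2468]
orientation: [-164.7, 90.0, 175.4]
ft_force: [-0.3, 0.3, 2.5]
width: 0.001
```

```bash
python3 -m inch '[{"x":0.1,"y":0,"z":0,"rx":0,"ry":0,"rz":0,"grip":0},{"x":0,"y":0,"z":0,"rx":0,"ry":0,"rz":0,"grip":0}]'
```

```text
time_s: 9.55
ee_pos: [0.501, -0.0247, 0.2458]
orientation: [-30.5, 90.0, -50.3]
ft_force: [-0.9, 0.1, 2.2]
width: -0.002
```

```bash
python3 -m inch '[{"x":0.1,"y":0,"z":0,"rx":0,"ry":0,"rz":0,"grip":0},{"x":0,"y":0,"z":0,"rx":0,"ry":0,"rz":0,"grip":0}]'
```

```text
time_s: 9.75
ee_pos: [0.501, -0.0247, 0.2448]
orientation: [1.0, 90.0, -18.8]
ft_force: [-1.3, -0.3, 3.5]
width: -0.002
```

Key 3 made contact at about 74 mm and moved 2 mm or more at 3.5 N or less, so it is not latched either. On to key 4.

```bash
python3 -m inch '[{"x":-1.2,"y":0,"z":0,"rx":0,"ry":0,"rz":0,"grip":0},{"x":-1,"y":-1.2,"z":0,"rx":0,"ry":0,"rz":0,"grip":0},{"x":0,"y":-2,"z":0,"rx":0,"ry":0,"rz":0,"grip":0},{"x":0.2,"y":-2,"z":0,"rx":0,"ry":0,"rz":0,"grip":0},{"x":0.9,"y":0,"z":0,"rx":0,"ry":0,"rz":0,"grip":0},{"x":0,"y":0,"z":0,"rx":0,"ry":0,"rz":0,"grip":0},{"x":0,"y":0,"z":0,"rx":0,"ry":0,"rz":0,"grip":0}]'
python3 -m inch '[{"x":0.1,"y":0,"z":0,"rx":0,"ry":0,"rz":0,"grip":0},{"x":0.1,"y":0,"z":0,"rx":0,"ry":0,"rz":0,"grip":0},{"x":0,"y":0,"z":0,"rx":0,"ry":0,"rz":0,"grip":0}]'
python3 -m inch '[{"x":0.1,"y":0,"z":0,"rx":0,"ry":0,"rz":0,"grip":0},{"x":0,"y":0,"z":0,"rx":0,"ry":0,"rz":0,"grip":0}]'
```

```text
time_s: 10.45
ee_pos: [0.4831, -0.0734, 0.2555]
orientation: [165.8, 90.0, 145.9]
ft_force: [-0.2, 0.0, 0.6]
width: -0.003
time_s: 10.75
ee_pos: [0.4833, -0.0733, 0.2536]
orientation: [176.8, 90.0, 157.0]
ft_force: [-0.4, 0.9, 0.6]
width: 0.001
time_s: 10.95
ee_pos: [0.4832, -0.0735, 0.2526]
orientation: [-178.5, 90.0, 161.6]
ft_force: [0.1, -0.4, 0.2]
width: 0.0
```

```bash
python3 -m inch '[{"x":0.1,"y":0,"z":0,"rx":0,"ry":0,"rz":0,"grip":0},{"x":0,"y":0,"z":0,"rx":0,"ry":0,"rz":0,"grip":0}]'
```

```text
time_s: 11.15
ee_pos: [0.4832, -0.0736, 0.2516]
orientation: [177.7, 90.0, 157.8]
ft_force: [-0.4, 0.2, 0.7]
width: 0.001
```

```bash
python3 -m inch '[{"x":0.1,"y":0,"z":0,"rx":0,"ry":0,"rz":0,"grip":0},{"x":0,"y":0,"z":0,"rx":0,"ry":0,"rz":0,"grip":0}]'
python3 -m inch '[{"x":0.1,"y":0,"z":0,"rx":0,"ry":0,"rz":0,"grip":0},{"x":0,"y":0,"z":0,"rx":0,"ry":0,"rz":0,"grip":0}]'
```

```text
time_s: 11.35
ee_pos: [0.4832, -0.0736, 0.2505]
orientation: [-177.8, 90.0, 162.3]
ft_force: [-0.4, 1.1, -0.7]
width: -0.001
time_s: 11.55
ee_pos: [0.4832, -0.0736, 0.2496]
orientation: [-174.1, 90.0, 166.1]
ft_force: [-0.2, 0.1, -0.4]
width: -0.0
```

```bash
python3 -m inch '[{"x":0.1,"y":0,"z":0,"rx":0,"ry":0,"rz":0,"grip":0},{"x":0,"y":0,"z":0,"rx":0,"ry":0,"rz":0,"grip":0}]'
```

```text
time_s: 11.75
ee_pos: [0.4832, -0.0736, 0.2485]
orientation: [-176.8, 90.0, 163.3]
ft_force: [-0.5, -0.4, -0.2]
width: -0.0
```

```bash
python3 -m inch '[{"x":0.1,"y":0,"z":0,"rx":0,"ry":0,"rz":0,"grip":0},{"x":0,"y":0,"z":0,"rx":0,"ry":0,"rz":0,"grip":0}]'
```

```text
time_s: 11.95
ee_pos: [0.4833, -0.0737, 0.2478]
orientation: [2.7, 90.0, -17.2]
ft_force: [1.0, -0.3, 0.8]
width: 0.003
```

```bash
python3 -m inch '[{"x":0.1,"y":0,"z":0,"rx":0,"ry":0,"rz":0,"grip":0},{"x":0,"y":0,"z":0,"rx":0,"ry":0,"rz":0,"grip":0}]'
```

```text
time_s: 12.15
ee_pos: [0.4835, -0.0737, 0.2473]
orientation: [-163.9, 90.0, 176.3]
ft_force: [-3.2, 1.0, 6.2]
width: -0.005
```

```bash
python3 -m inch '[{"x":0.1,"y":0,"z":0,"rx":0,"ry":0,"rz":0,"grip":0},{"x":0,"y":0,"z":0,"rx":0,"ry":0,"rz":0,"grip":0}]'
```

```text
time_s: 12.35
ee_pos: [0.4835, -0.0737, 0.2466]
orientation: [-156.5, 90.0, -176.3]
ft_force: [-2.8, 1.1, 7.0]
width: -0.004
```

Key 4 is rigid: it made contact at about 75 mm and jumped straight to 6–7 N, so it is the latched one. I press it past the catch.

```bash
python3 -m inch '[{"x":0.1,"y":0,"z":0,"rx":0,"ry":0,"rz":0,"grip":0},{"x":0.1,"y":0,"z":0,"rx":0,"ry":0,"rz":0,"grip":0},{"x":0.1,"y":0,"z":0,"rx":0,"ry":0,"rz":0,"grip":0},{"x":0.1,"y":0,"z":0,"rx":0,"ry":0,"rz":0,"grip":0},{"x":0,"y":0,"z":0,"rx":0,"ry":0,"rz":0,"grip":0}]'
python3 -m inch '[{"x":0.1,"y":0,"z":0,"rx":0,"ry":0,"rz":0,"grip":0},{"x":0.1,"y":0,"z":0,"rx":0,"ry":0,"rz":0,"grip":0},{"x":0.05,"y":0,"z":0,"rx":0,"ry":0,"rz":0,"grip":0},{"x":0,"y":0,"z":0,"rx":0,"ry":0,"rz":0,"grip":0}]'
```

```text
time_s: 12.85
ee_pos: [0.4836, -0.0737, 0.2429]
orientation: [-161.7, 90.0, 178.5]
ft_force: [-5.0, 1.4, 11.1]
width: -0.003
time_s: 13.25
ee_pos: [0.4836, -0.0737, 0.2407]
orientation: [-166.2, 90.0, 173.9]
ft_force: [-4.8, 1.1, 13.6]
width: 0.001
```

```bash
python3 -m inch '[{"x":0.1,"y":0,"z":0,"rx":0,"ry":0,"rz":0,"grip":0},{"x":0,"y":0,"z":0,"rx":0,"ry":0,"rz":0,"grip":0}]'
```

```text
time_s: 13.45
ee_pos: [0.4836, -0.0737, 0.2398]
orientation: [-165.3, 89.9, 174.9]
ft_force: [-5.3, 2.9, 14.7]
width: 0.005
```

```bash
python3 -m inch '[{"x":0.1,"y":0,"z":0,"rx":0,"ry":0,"rz":0,"grip":0},{"x":0,"y":0,"z":0,"rx":0,"ry":0,"rz":0,"grip":0}]'
```

```text
time_s: 13.65
ee_pos: [0.4837, -0.0737, 0.2389]
orientation: [-163.5, 90.0, 176.6]
ft_force: [-6.7, 2.2, 15.6]
width: 0.005
```

```bash
python3 -m inch '[{"x":0.05,"y":0,"z":0,"rx":0,"ry":0,"rz":0,"grip":0},{"x":0,"y":0,"z":0,"rx":0,"ry":0,"rz":0,"grip":0},{"x":-0.6,"y":0,"z":0,"rx":0,"ry":0,"rz":0,"grip":0},{"x":0,"y":0,"z":0,"rx":0,"ry":0,"rz":0,"grip":0}]'
```

```text
time_s: 14.05
ee_pos: [0.4836, -0.0737, 0.2444]
orientation: [-100.2, 90.0, -120.1]
ft_force: [-4.3, 1.8, 10.3]
width: -0.001
```

```bash
python3 -m inch '[{"x":-0.4,"y":0,"z":0,"rx":0,"ry":0,"rz":0,"grip":0},{"x":0,"y":0,"z":0,"rx":0,"ry":0,"rz":0,"grip":0}]'
```

```text
time_s: 14.25
ee_pos: [0.4836, -0.0737, 0.2479]
orientation: [-12.2, 90.0, -32.1]
ft_force: [-2.3, -0.0, 6.1]
width: 0.0
```

At 247.9 mm, above the old catch contact, the key still pushes with 6.1 N, so it is following the finger up. I lift clear and look.

```bash
python3 -m inch '[{"x":-0.4,"y":0,"z":0,"rx":0,"ry":0,"rz":0,"grip":0},{"x":0,"y":0,"z":0,"rx":0,"ry":0,"rz":0,"grip":0}]'
python3 -m inch '[{"x":-1,"y":0,"z":0,"rx":0,"ry":0,"rz":0,"grip":0},{"x":-3,"y":0,"z":0,"rx":0,"ry":0,"rz":0,"grip":0},{"x":-4,"y":0,"z":-2,"rx":0,"ry":0,"rz":0,"grip":0},{"x":-4,"y":2,"z":-3,"rx":0,"ry":0,"rz":0,"grip":0},{"x":-2,"y":2,"z":-1,"rx":0,"ry":0,"rz":0,"grip":0},{"x":0,"y":2,"z":0,"rx":0,"ry":0,"rz":0,"grip":0},{"x":0,"y":0,"z":0,"rx":0,"ry":0,"rz":0,"grip":0},{"x":0,"y":0,"z":0,"rx":0,"ry":0,"rz":0,"grip":0}]'
python3 - <<'E'
from h import *
goto([.511,-.0007,.2])
st=arm.read_state()
w=arm.grab_frame('wrist')[:,:,::-1]; cv2.imwrite("pics/wrist9.png",w)
cv2.imwrite("pics/scene9.png",cv2.resize(arm.grab_frame('scene')[130:280,150:350,::-1],None,fx=3,fy=3))
E
```

```text
time_s: 14.45
ee_pos: [0.4836, -0.0737, 0.2515]
orientation: [-0.7, 89.9, -20.5]
ft_force: [0.5, -0.7, 2.7]
width: -0.001
time_s: 15.25
ee_pos: [0.4485, 0.0012, 0.3875]
orientation: [-151.2, 89.9, -171.1]
ft_force: [-0.6, -0.6, -0.4]
width: -0.002
tip [0.4483 0.0012 0.2145] shift cm [1.44 1.95 5.96] F [-0.61 -0.61 -0.38] w -0.002 t 15.25
axes [[-0.001, 0.339, 0.941], [-0.0, 0.941, -0.339], [-1.0, -0.0, -0.001]] q [-14.4 -13.4 118.6  -0.   74.8 -84.6]
```

View pics/wrist9.png

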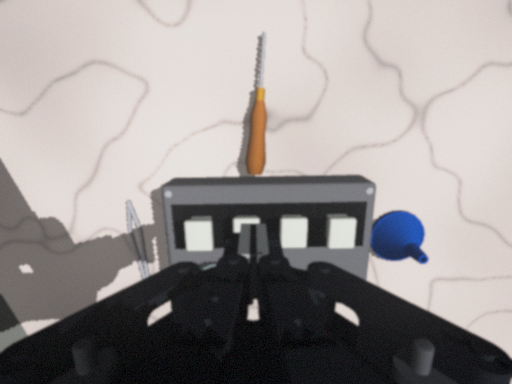

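View pics/scene9.png

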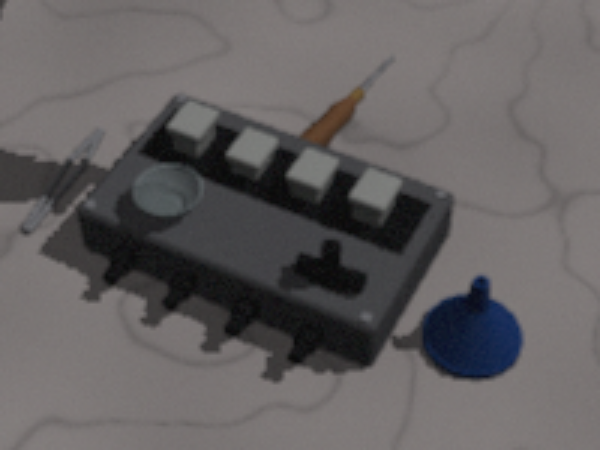

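The scene view shows key 4 at (193,125) standing taller than before, with its top edge up by about 5 px. The other keys, dish (168,190), tee (330,272), funnel and tweezers are where they were. The hand is at about 215 mm, touching nothing.

```bash
python3 -c "
from station import arm
print(arm.sign_off())"
```

```text
the job is handed in; nothing more can be done
None
```

The latched key was the fourth one, at the -y end (place_4). I pressed it past its catch, it sprang back up, and I handed the job in at about 15.5 s of the 48 s allowed.

- **Finding it:** I tapped the keys with the closed fingertips. Keys 1 to 3 each gave by an estimated 2 to 3 mm, at 4.5 N or less. Key 4 stayed rigid, jumping to 6–7 N at about 74–75 mm height, which matches the latched height.
- **Releasing it:** I pressed key 4 to about 15.6 N, roughly 14 mm below its place point. There was no clear drop in force when the catch let go.
- **Confirming the release:** As I lifted, key 4 followed the finger above its old catch height, still pushing 6.1 N and then 2.7 N about 4 mm higher.
- **Last checks:** The final scene picture shows key 4 standing visibly taller. The other keys and the loose things look unmoved. The hand was about 13 cm above the keys, with only sensor noise on the force reading. I judged the other keys and the loose things by eye and did not re-measure them.

The first two move calls were refused as "invalid input" because the rows left out some fields. The arm did not move, and I resent them with every field filled in.

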